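# Clear the PC's service lid and hold it open

## Robot

A 6-joint arm with a two-finger parallel gripper is mounted at the origin on the work surface. World frame = base frame: x ahead of the robot, y to its left, z up, the work surface at z = 0. Lengths are in m, angles in rad, forces in N, time in s.
With the tool pointing down it reaches from about 0.35 to 0.8 m from the base axis. Payload 7.3 kg.
Tool frame: the origin (TCP) lies between the finger pads; the fingertips stand 25 mm ahead of it and the grasp point (between the pads) lies 6 mm ahead of it (r.tip_extent is the distance from the TCP to the fingertips, in m); z points along the fingers, y is the direction in which the jaws open and shut (so a half turn about z gives the same grasp; the last joint's range is limited). The gripper opens to 85 mm and grips with 20 to 120 N. Pads are 22 mm wide; open, the fingers measure 114 mm over their backs; the gripper's body (76 mm by 85 mm) begins 54 mm behind the grasp point. The pads swing forward as they close: fully open they stand 13 mm farther back than shut.
Start: joints at [1.187, 0.342, 1.524, -0, 1.275, -0.146], TCP at [0.124, 0.51, 0.256] pointing down, gripper open.
Joint ranges: [-2.53, 2.53], [-0.77, 2.02], [0.04, 2.7], [-1, 4.14], [0.28, 2.66], [-3.11, 3.11]. Speed limits (rad/s): [2.57, 2.57, 3.14, 3.14, 3.14, 3.14].

## Interface

Orientations are given as a unit quaternion [x, y, z, w].
In Python, from workcell import r, command_gripper, optics gives the robot as it stands. The module is installed in compiled form; this text tells all that it offers. Calls block until the motion is done:
- r.reach(position, orientation): joint-space move of the TCP to a pose.
- r.move_straight(position, orientation=None, speed=0.15, max_force=None): straight line of the TCP; orientation=None keeps the orientation; speed is the mean speed in m/s. With max_force (N) it stops when the force on the tool has changed by that much, and returns True; else False.
- r.movej(angles): joint-space move.
- command_gripper(opening, force=None): finger opening in m; force is the grip in N (None keeps the last); returns when the fingers have stopped.
- r.hold(seconds).
- r.solve_ik(position, orientation): joint angles nearest the present ones, or None.
- r.read_state(): the state.
- optics.get_image(name): name is "scene" or "top" or "wrist"; returns (picture, depth): 420x560x3 uint8, red, green, blue; 420x560 float32, m along the optical axis (not along the pixel's ray), 0 where there is no reading.
- optics.camera_model(name): a dict with "K" (3x3 intrinsics, pixels), "R" (3x3) and "t" (3): a world point X has camera coordinates R X + t; the wrist camera has in their place "tool_from_camera" (4x4, takes a point from camera to tool coordinates, whose origin is the TCP and whose axes are the flange's). Camera axes: x right, y down, z forward; pixel columns grow to the right and rows downward; lengths in m; the calibration is good to about 2 mm. A picture is of the moment at which its call begins: read the wrist's pose just before it. camera_model takes no time and is no camera call.
A pose or a line that the arm cannot do raises r.PlanningError and nothing moves.
- r.finish_job(): hands the job in, once; it reports no verdict.
The state is a dict: "time_s": time; "joint_positions": joint angles; "dq": joint speeds; "tau": joint torques, N m; "eef_pos": TCP position; "eef_rot": TCP orientation; "contact_force": force on the tool from outside, world axes, zero at the start; "torque": the same for the moment, N m; "grip_width": finger opening in m.
Only numpy, scipy, OpenCV 4.12 (cv2) and the standard library are available. Lean on these libraries where they do the work, as an engineer would, in place of code of your own. Each camera call takes 0.05 s, during which the arm holds its last target. There are 200 camera calls.

## Task

A headset has been left standing on the lid of the slim desktop PC. Hang it by its crown over the bar of the rail stand, one ear cup on each side, and let go of it; then lift the PC's lid, which has a bar handle at its front, and hold it open at 50 degrees (give or take 5), finishing with the gripper still holding it, because it falls shut when let go. Leave the tools and other things on the bench where they are.

Things in the scene. Friction and masses are not known exactly. Their poses are not given: they have to be found in the camera images.
- pc: White slim desktop PC case lying flat, fixed to the bench, 300 (x) x 260 (y) x 100 mm high; origin at the centre of its underside, x points from its front (robot's side, where the lid's handle is) to its back. Its hinged lid lies on top (8 mm thick: lid top 108 mm above the bench when shut), over all but the last 50 mm at the back.
- lid_joint (a joint): Opening angle of the PC's lid in rad: 0 shut (lying flat), grows as the lid's front edge swings up and back; stop at 1.35. No spring and little friction: it falls shut from any angle.
- lid: The PC's lid: white plate, 240 mm from the hinge at the back to its free front edge, 260 mm wide, 8 mm thick, about 0.3 to 0.6 kg. Origin on the hinge axis, mid width, on the lid's underside; when shut its axes are those of the case: the plate reaches to x = -240 mm, z is up. It turns about its y axis.
- lid_handle (a point): Middle of the lid's bar handle: a round steel bar, 12 mm thick and 110 mm long, parallel to the hinge (y of the lid), on two legs at its ends. Its centre line is 35 mm above the lid's top face (43 mm above its underside) and 210 mm from the hinge axis measured along the plate, 30 mm from the front edge. Moves with the lid.
- lid_hinge (a point): Middle of the lid's hinge axis, 100 mm behind the case's centre and 100 mm above the bench. The axis is parallel to the case's y.
- headset: Dark rigid headset, about 0.15 to 0.3 kg, standing on its two ear cups on the shut lid. 155 mm high, 154 mm over the cups (along y); cups 56 x 26 x 64 mm high, 98 mm gap. Origin midway between the cups at foot level; z up. Crown: padded block 34 mm wide (x), 70 mm long (y), from z = 128 (flat underside) to 155 mm (top): grip it across x. 12 mm round arms run from its ends down to the cups.
- headset_crown (a point): Centre of the flat underside of the headset's crown pad, 128 mm above the headset's origin: this is what rests on the bar.
- rail: Steel rail stand fixed to the bench: one straight horizontal round bar, 12 mm thick, 230 mm long, along the stand's x, its centre line 155 mm (top 161 mm) above the bench, between two upright posts at x = +-115 mm on feet 50 x 100 mm. Origin on the bench under the bar's middle.
- rail_mid (a point): Middle of the rail's bar, on its centre line, 155 mm above the bench.
- screwdriver: Screwdriver, 200 mm, lying on the bench near the robot; leave alone. Origin under its middle.
- cleaner: White upright spray can, 48 mm diameter, 130 mm high, to the right of the work; leave alone. Origin under its centre.
- cutters: Side cutters with blue grips, 150 mm long, 12 mm high, to the left of the work; leave alone. Origin on the bench near their middle.
There are look-alikes about, which are no part of the job. There is more than one size of the headset; the job needs the middle-sized.

How it is judged:
On the way:
1. the headset hangs over the bar, upright and let go, with the lid still shut (contact force between headset and rail above 0.5 N and contact force between headset and the arm below 0.05 N and contact force between headset and the fingers below 0.05 N and z of headset_crown in the frame of rail_mid between -0.02 and 0.03 m and angle between headset's own z axis and vertical below 0.5 rad and linear speed of headset below 0.08 m/s and value of joint lid_joint below 0.05 rad), for 0.3 s.
At the end, for the whole second after the job is handed in: The gripper's fingers hold the PC's lid still between 45 and 55 degrees open, carrying it (over 0.5 N on the fingers), and the headset hangs free and at rest over the bar: its crown pad on the bar, leaning less than 0.5 rad, touched by neither the robot nor the lid (value of joint lid_joint between 0.7854 and 0.9599 rad and velocity of joint lid_joint between -0.1 and 0.1 rad/s and contact force between lid and the fingers above 0.5 N and contact force between lid and headset below 0.05 N and contact force between headset and rail above 0.5 N and contact force between headset and the arm below 0.05 N and contact force between headset and the fingers below 0.05 N and x of headset_crown in the frame of rail_mid between -0.11 and 0.11 m and y of headset_crown in the frame of rail_mid between -0.045 and 0.045 m and z of headset_crown in the frame of rail_mid between -0.02 and 0.03 m and angle between headset's own z axis and vertical below 0.5 rad and linear speed of headset below 0.08 m/s); the arm keeps its last pose, push and grip.
It fails at once if the screwdriver, spray can or cutters are pushed more than 3 cm (distance of any of screwdriver, cleaner, cutters from where it was at the start of the episode above 0.03 m).
It fails at once if the headset is toppled (angle between headset's own z axis and vertical above 1.2 rad).
It also fails if it takes over 61 s, if anything falls off the work surface, if the arm or the gripper's body presses on something with over 40 N, if the wrist force passes 120 N, or if a joint passes its speed limit or range.

## Working session

There is one attempt and no reset: what is moved stays moved. The work goes in short steps, each a Python script; the robot and the scene stay as the last script left them, time stands still between calls to the robot, and variables do not carry over. Pictures are saved under pics/ and viewed, about 8 in all and at most 12, crops included, and the job is handed in when it is done.

```bash
mkdir -p pics; cat > h.py <<'E'
import numpy as np, cv2
from workcell import r, command_gripper, optics
def cloud(name):
    st=r.read_state(); im,d=optics.get_image(name); m=optics.camera_model(name)
    v,u=np.mgrid[:420,:560]; K=m["K"]
    p=np.stack([(u-K[0,2])/K[0,0]*d,(v-K[1,2])/K[1,1]*d,d],-1)
    if "R" in m: P=(p-m["t"])@np.array(m["R"])
    else:
        from scipy.spatial.transform import Rotation as Ro
        T=np.array(m["tool_from_camera"]); P=(p@T[:3,:3].T+T[:3,3])@Ro.from_quat(st["eef_rot"]).as_matrix().T+st["eef_pos"]
    P[d==0]=np.nan
    return im,P
def save(f,im): cv2.imwrite("pics/"+f,cv2.cvtColor(im,cv2.COLOR_RGB2BGR))
E
python3 - <<'E'
from h import *
s=r.read_state(); print(s["eef_rot"],s["time_s"])
for n in("top","scene"):
    im,P=cloud(n); np.savez(n,im=im,P=P); save(n+".png",im)
E
```

```text
[ 1.18606391e-01  9.92941046e-01 -7.53485806e-04 -1.85747518e-04] 0.0
```

View pics/top.png

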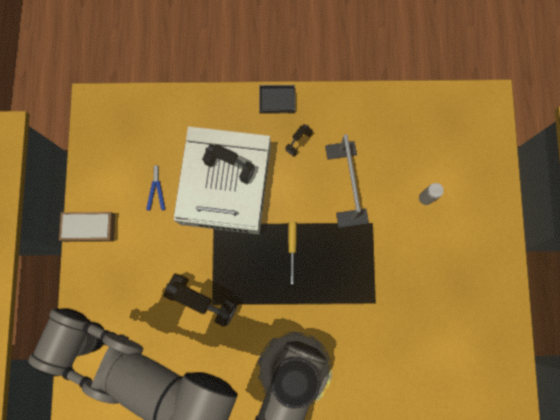

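View pics/scene.png

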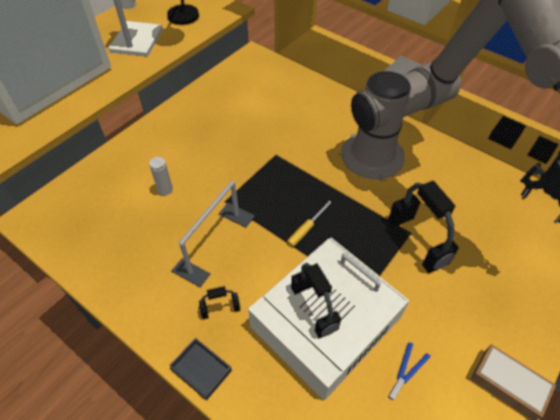

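Candidates in the top view: the headset on the PC lid (230,162), a larger one on the bench (200,298) and a smaller one (299,140). I choose the one on the lid, since it is the middle size and stands on the lid. I'll measure it and check the choice in a crop.

```bash
python3 - <<'E'
from h import *
for n in("top","scene"):
    z=np.load(n+".npz"); im,P=z["im"],z["P"]; Z=P[...,2]
    hsv=cv2.cvtColor(im,cv2.COLOR_RGB2HSV)
    def rect(m,name):
        p=P[m]; 
        if len(p)<5: print(n,name,len(p));return
        c,s,a=cv2.minAreaRect(p[:,:2].astype(np.float32)*1000)
        print(n,name,len(p),"rect c",np.round(c,1),"size",np.round(s,1),"a",round(a,1),"mean",np.round(p.mean(0)*1000,1),"z",np.round(np.percentile(p[:,2],[5,50,95])*1000))
    if n=="top": reg=lambda u0,u1,v0,v1:(np.mgrid[:420,:560][1]>=u0)&(np.mgrid[:420,:560][1]<=u1)&(np.mgrid[:420,:560][0]>=v0)&(np.mgrid[:420,:560][0]<=v1)
    R=[(170,275,120,235),(195,265,135,190),(190,245,200,220),(335,365,130,225)] if n=="top" else [(240,415,230,400),(285,345,255,340),(335,385,250,290),(175,245,180,280)]
    reg=lambda b:(np.mgrid[:420,:560][1]>=b[0])&(np.mgrid[:420,:560][1]<=b[1])&(np.mgrid[:420,:560][0]>=b[2])&(np.mgrid[:420,:560][0]<=b[3])
    rect(reg(R[0])&(Z>.098)&(Z<.118),"lidtop")
    rect(reg(R[1])&(Z>.252)&(Z<.275),"crowntop")
    rect(reg(R[1])&(Z>.13)&(Z<.275),"headset all")
    rect(reg(R[2])&(Z>.130)&(Z<.16),"handle")
    rect(reg(R[3])&(Z>.14)&(Z<.175),"bar")
z=np.load("top.npz"); c=z["im"][115:240,165:375]
save("crop.png",cv2.resize(c,None,fx=3.6,fy=3.6,interpolation=cv2.INTER_CUBIC))
E
```

```text
top lidtop 6627 rect c [589.7 219.2] size [261.7 302.9] a 82.6 mean [584.4 219.8 108.1] z [102. 108. 115.]
top crowntop 307 rect c [620.7 193.1] size [82.6 35.4] a 65.0 mean [620.2 194.7 262.7] z [256. 263. 269.]
top headset all 764 rect c [621.6 194.7] size [155.3  58.6] a 63.8 mean [614.1 188.6 215.3] z [144. 236. 267.]
top handle 162 rect c [479.7 232.6] size [121.7  13.9] a 82.4 mean [479.1 232.2 147.6] z [140. 148. 155.]
top bar 321 rect c [ 587.  -177.4] size [242.   13.5] a 7.9 mean [ 585.  -177.2  159.8] z [153. 160. 167.]
scene lidtop 10242 rect c [590.4 219.8] size [261.1 302.2] a 82.6 mean [608.2 231.6 108. ] z [104. 108. 111.]
scene crowntop 501 rect c [624.1 195.7] size [77.8 34.6] a 62.3 mean [626.8 198.3 262.1] z [256. 263. 266.]
scene headset all 1456 rect c [577.3 215.7] size [161.2 157.7] a 64.1 mean [632.6 206.8 208.2] z [139. 203. 264.]
scene handle 252 rect c [482.5 234.7] size [120.6  14.4] a 83.1 mean [483.9 236.5 146.4] z [136. 147. 151.]
scene bar 409 rect c [ 591.5 -175.2] size [239.9  14.8] a 8.0 mean [ 598.8 -173.1  158.5] z [150. 159. 164.]
```

View pics/crop.png

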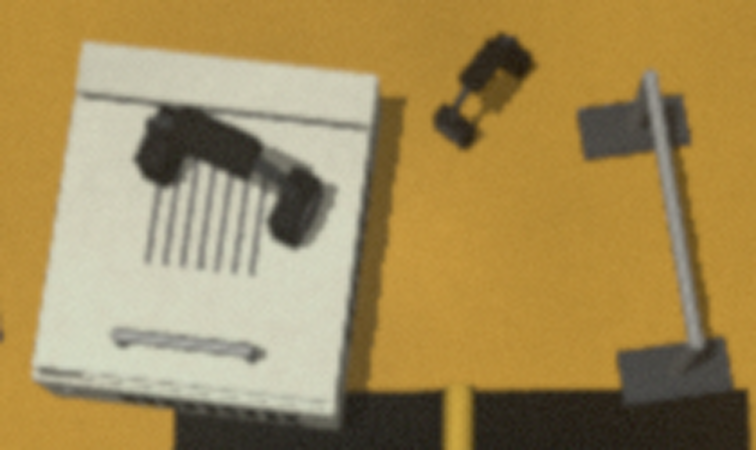

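The crop confirms the choice: the lid headset measures about 155 mm wide and 155 mm high, which is the middle size. The bar runs along yaw +7.9° and the headset sits at yaw -26°. I'll grasp it and carry it over the bar.

```bash
cat >> h.py <<'E'
from scipy.spatial.transform import Rotation as Ro
def down(yaw): # jaw axis (tool y) at yaw deg, tool pointing down
    a=np.radians(yaw); y=np.array([np.cos(a),np.sin(a),0]); z=np.array([0,0,-1.]); return Ro.from_matrix(np.c_[np.cross(y,z),y,z]).as_quat()
E
python3 - <<'E'
from h import *
for off in(0,180):
    print(off,[np.round(q,2) if (q:=r.solve_ik(p,down(a+off))) is not None else None for p,a in(([.622,.1945,.37],-26.2),([.622,.1945,.262],-26.2),([.588,-.176,.374],7.9),([.588,-.176,.31],7.9))])
q=down(-26.2+180) if False else None
off=min((0,180),key=lambda o:max(abs(r.solve_ik(p,down(a+o))[5]) for p,a in(([.622,.1945,.37],-26.2),([.588,-.176,.374],7.9))))
print("off",off)
r.reach([.622,.1945,.36],down(-26.2+off))
im,P=cloud("wrist"); save("w1.png",im)
b=P[(P[...,2]>.252)&(P[...,2]<.275)]; b=b[np.hypot(b[:,0]-.622,b[:,1]-.1945)<.07]
print(len(b), cv2.minAreaRect(b[:,:2].astype(np.float32)*1000) if len(b)>5 else "")
print(r.read_state()["time_s"])
E
```

```text
0 [array([ 0.19,  0.55,  0.89, -0.  ,  1.7 ,  0.64]), array([ 0.19,  0.58,  1.12, -0.  ,  1.44,  0.64]), array([-0.42,  0.46,  1.02, -0.  ,  1.66, -0.55]), array([-0.42,  0.48,  1.16, -0.  ,  1.5 , -0.55])]
180 [array([ 0.19,  0.55,  0.89, -0.  ,  1.7 , -2.5 ]), array([ 0.19,  0.58,  1.12, -0.  ,  1.44, -2.5 ]), array([-0.42,  0.46,  1.02, -0.  ,  1.66,  2.59]), array([-0.42,  0.48,  1.16, -0.  ,  1.5 ,  2.59])]
off 0
5542 ((621.5663452148438, 196.12774658203125), (80.18800354003906, 34.05332946777344), 63.964141845703125)
2.3
```

View pics/w1.png

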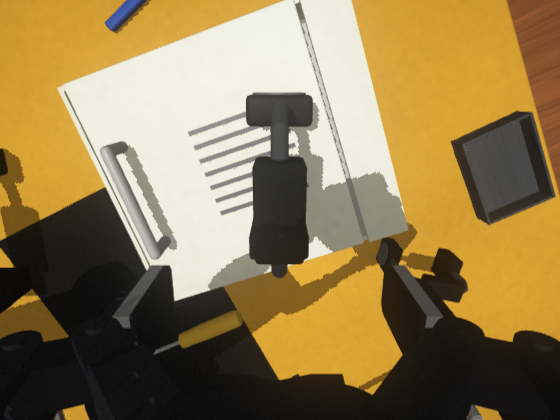

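The wrist view shows the crown pad (around 278,205) squarely between the fingers. Its measured centre is (0.6216, 0.196) and its angle 64°, which agrees with the top view.

```bash
python3 - <<'E'
from h import *
d=down(-26.1)
r.move_straight([.6215,.1955,.36],d,speed=.1)
print(r.move_straight([.6215,.1955,.262],speed=.1,max_force=8))
command_gripper(.02,force=40)
print(r.read_state()["grip_width"],r.read_state()["eef_pos"])
r.move_straight([.6215,.1955,.385],speed=.12)
s=r.read_state(); print(s["grip_width"],s["contact_force"],s["eef_pos"])
r.move_straight([.5885,-.176,.385],down(7.9),speed=.15)
s=r.read_state(); print(s["grip_width"],s["contact_force"],s["time_s"])
im,P=cloud("scene"); save("s2.png",im[60:360,100:500])
im,P=cloud("top"); Z=P[...,2]
v,u=np.mgrid[:420,:560]
b=P[(u>335)&(u<365)&(Z>.14)&(Z<.168)&(v>130)&(v<225)]
if len(b)>20: print("bar",np.polyfit(b[:,0],b[:,1],1),b[:,0].min(),b[:,0].max())
E
```

```text
False
0.03340790357508764 [0.62177243 0.19546475 0.26236451]
0.03321319238980031 [ 0.04236633 -0.10408289 -3.2507759 ] [0.62127911 0.19545805 0.38392517]
0.03325433440781831 [ 0.84628015 -0.15272377 -2.18458753] 8.0167
bar [ 0.13147255 -0.25420858] 0.5920614092329421 0.6944575120247237
```

View pics/s2.png

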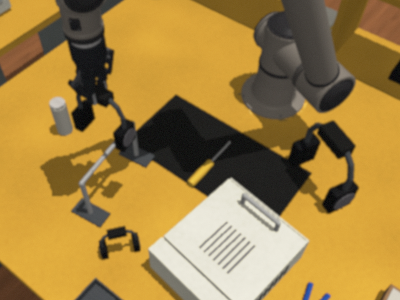

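The picture shows the headset held upright above the bar (crop pixel around 105,110). I'll lower it and release.

```bash
python3 - <<'E'
from h import *
r.move_straight([.5885,-.176,.33],speed=.12)
print(r.move_straight([.5885,-.176,.308],speed=.03,max_force=4)); s=r.read_state(); print(s["eef_pos"],s["contact_force"])
command_gripper(.075)
r.move_straight([.5885,-.176,.40],speed=.1)
r.hold(.3)
im,P=cloud("scene"); save("s3.png",im[130:330,130:330].repeat(3,0).repeat(3,1))
Z=P[...,2]; v,u=np.mgrid[:420,:560]
b=P[(np.hypot(P[...,0]-.5885,P[...,1]+.176)<.06)&(Z>.17)&(Z<.2)]; print(len(b),b.mean(0) if len(b) else 0,np.percentile(b[:,2],98))
print(r.read_state()["time_s"])
# plan lid: hinge frame from PC centre/yaw
c=np.array([.590,.2195]); a=np.radians(-7.4); X=np.array([np.cos(a),np.sin(a),0]); Y=np.array([-np.sin(a),np.cos(a),0])
H=np.r_[c,.1]+.1*X; print("hinge",H,"handle",H-.21*X+[0,0,.043])
def pose(th,t0,back=0,off=0): # tilt: + = tool leans pointing forward
    p=H+Ro.from_rotvec(Y*th).apply(-.21*X+[0,0,.043])
    ph=t0-th; z=np.sin(ph)*X-np.cos(ph)*np.array([0,0,1]); y=np.cross(z,Y); y=y if off==0 else -y
    return p-(.006+back)*z, Ro.from_matrix(np.c_[np.cross(y,z),y,z]).as_quat()
for off in(0,1):
  for t0 in(10,20,30,40):
    q=[r.solve_ik(*pose(np.radians(t),np.radians(t0),0,off)) for t in(0,25,50)]
    print(off,t0,[None if k is None else np.round(k,2) for k in q])
E
```

```text
False
[ 0.58859382 -0.17601815  0.3082032 ] [ 0.91082673  0.3520928  -3.03955629]
392 [ 0.59019922 -0.16959906  0.18465632] 0.1913231368817295
11.5083
hinge [0.68916712 0.20662044 0.1       ] handle [0.48091617 0.23366752 0.143     ]
0 10 [array([ 0.35,  0.41,  1.77, -0.11,  0.81,  0.55]), array([0.23, 0.57, 1.25, 0.09, 1.57, 0.35]), array([0.15, 0.96, 0.49, 0.25, 2.35, 0.4 ])]
0 20 [array([ 0.41,  0.37,  1.89, -0.31,  0.61,  0.76]), array([0.26, 0.48, 1.38, 0.03, 1.37, 0.38]), array([0.17, 0.83, 0.66, 0.17, 2.14, 0.35])]
0 30 [array([ 0.46,  0.35,  2.  , -0.71,  0.44,  1.19]), array([ 0.3 ,  0.4 ,  1.51, -0.04,  1.16,  0.44]), array([0.19, 0.72, 0.83, 0.11, 1.92, 0.34])]
0 40 [None, array([ 0.34,  0.33,  1.63, -0.15,  0.95,  0.54]), array([0.21, 0.61, 0.99, 0.06, 1.7 , 0.34])]
1 10 [array([ 0.35,  0.41,  1.77, -0.11,  0.81, -2.59]), array([ 0.23,  0.57,  1.25,  0.09,  1.57, -2.79]), array([ 0.15,  0.96,  0.49,  0.25,  2.35, -2.74])]
1 20 [array([ 0.41,  0.37,  1.89, -0.31,  0.61, -2.38]), array([ 0.26,  0.48,  1.38,  0.03,  1.37, -2.76]), array([ 0.17,  0.83,  0.66,  0.17,  2.14, -2.79])]
1 30 [array([ 0.46,  0.35,  2.  , -0.71,  0.44, -1.95]), array([ 0.3 ,  0.4 ,  1.51, -0.04,  1.16, -2.7 ]), array([ 0.19,  0.72,  0.83,  0.11,  1.92, -2.81])]
1 40 [None, array([ 0.34,  0.33,  1.63, -0.15,  0.95, -2.6 ]), array([ 0.21,  0.61,  0.99,  0.06,  1.7 , -2.8 ])]
```

View pics/s3.png

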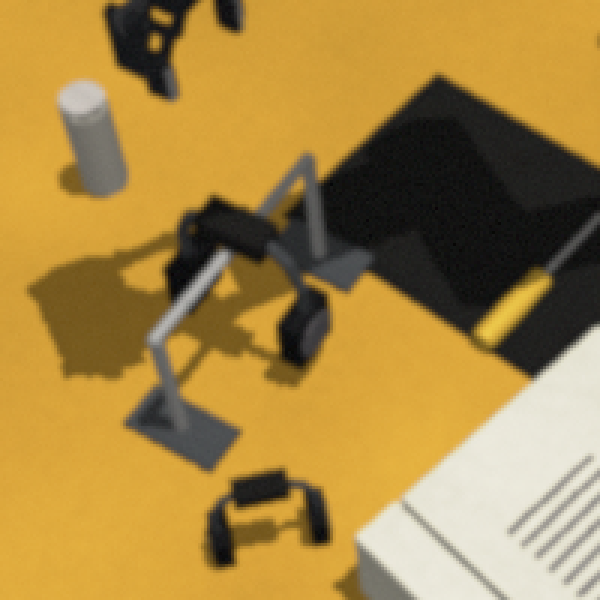

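The picture shows the headset hanging over the bar, one cup each side, with the gripper clear (crown at crop pixel 235,225). The pad top is at about 0.19 m, as it should be. Next is the handle.

```bash
cat >> h.py <<'E'
c=np.array([.590,.2195]); a_=np.radians(-7.4); X=np.array([np.cos(a_),np.sin(a_),0]); Y=np.array([-np.sin(a_),np.cos(a_),0])
H=np.r_[c,.1]+.1*X
def pose(th,t0,back=0):
    th,t0=np.radians(th),np.radians(t0)
    p=H+Ro.from_rotvec(Y*th).apply(-.21*X+[0,0,.043])
    ph=t0-th; z=np.sin(ph)*X-np.cos(ph)*np.array([0,0,1]); y=np.cross(z,Y)
    return p-(.006+back)*z, Ro.from_matrix(np.c_[np.cross(y,z),y,z]).as_quat()
E
python3 - <<'E'
from h import *
r.reach(*pose(0,15,.10))
command_gripper(.045)
print(r.move_straight(*pose(0,15,.003),speed=.08,max_force=10))
s=r.read_state(); print(s["eef_pos"],pose(0,15,.003)[0],s["contact_force"])
command_gripper(.005,force=70)
s=r.read_state(); print(s["grip_width"],s["contact_force"],s["time_s"])
E
```

```text
False
[0.47878586 0.23412339 0.15221043] [0.4786062  0.23396753 0.15169333] [ 0.48308411  0.15675636 -0.38765048]
0.009614496896487131 [-3.94962765  0.71900966  4.87564409] 15.375
```

```bash
python3 - <<'E'
from h import *
for th in range(5,51,5):
    r.move_straight(*pose(th,15,.003),speed=.06)
    s=r.read_state(); print(th,round(s["grip_width"],4),np.round(s["contact_force"],1))
    if np.linalg.norm(s["contact_force"])>60: break
r.hold(.5); s=r.read_state(); print(s["time_s"],s["eef_pos"],pose(50,15,.003)[0])
im,P=cloud("scene"); save("s4.png",im); 
m=(im.min(-1)>140); d=(P-H); lx=-(d@X); lz=d[...,2]; ly=d@Y
k=m&(np.abs(ly)<.125)&(lz>.03)&(lz<.25)&(lx>-.05)&(lx<.25); print(k.sum()); 
if k.sum()>50: print("lid angle", np.degrees(np.arctan(np.polyfit(lx[k],lz[k],1))), np.polyfit(lx[k],lz[k],1))
Z=P[...,2]; b=P[(np.hypot(P[...,0]-.5885,P[...,1]+.176)<.06)&(Z>.17)&(Z<.2)]; print(len(b),b.mean(0),np.percentile(b[:,2],98))
E
```

```text
5 0.0096 [-2.9  2.5 -1.1]
10 0.0094 [-3.5  1.9 -1.4]
15 0.0093 [-4.4  1.8  0.9]
20 0.0093 [-5.5  2.4  1.3]
25 0.0098 [-5.9  2.6  2.1]
30 0.0095 [-4.9  1.9  2.2]
35 0.0095 [-4.5  2.2  2.7]
40 0.0096 [-5.3  1.6  3.2]
45 0.0093 [-4.9  2.5  4.2]
50 0.0096 [-4.4  2.6  3.8]
20.5417 [0.59298048 0.21923282 0.29624125] [0.59309074 0.21909858 0.29588157]
4354
lid angle [50.25022935  0.7632228 ] [1.2023791  0.01332154]
393 [ 0.59033755 -0.16980863  0.18482454] 0.19148789142709974
```

View pics/s4.png

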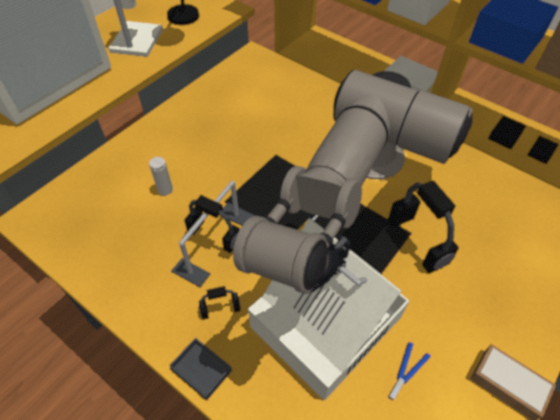

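The picture shows the lid raised and held by the gripper (handle around 350,265), with the fitted angle at 50°. The headset still hangs unmoved at (210,210), and the screwdriver is hidden by the arm. I'll hand it in.

```bash
python3 - <<'E'
from h import *
r.finish_job(); s=r.read_state(); print(s["time_s"],s["grip_width"],s["eef_pos"])
E
```

```text
the job is handed in; nothing more can be done
the job is handed in; nothing more can be done
```

I hung the middle-sized headset by its crown over the rail bar and let it go. I then lifted the PC's lid by its handle and handed the job in with the gripper still holding it, at about 20.6 s. The hand-in gives no verdict, and the robot could not be read afterwards.

- **Lid:** the last depth picture gave an opening angle of 50.3°. The grip width stayed steady at about 9.6 mm, a little under the bar's 12 mm, but the handle did not slip while lifting.
- **Headset:** its crown top is at about 0.19 m, as expected for a pad resting on the bar. It had not moved between letting go and the last picture.
- **Tools:** the spray can and cutters look undisturbed in the last picture. The arm hid the screwdriver there, so I did not check it at the end. The gripper was not lowered near it.
- **Forces:** the wrist force read after each step of the lift stayed under about 8 N. Contact forces on the headset itself cannot be read, so that it touches neither arm nor lid is judged from the picture and the geometry.

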